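Set the filler and hold its plunger drawn to the index clip

ROBOT

A 6-joint arm with a two-finger parallel gripper is mounted at the origin on a cart in front of the work surface, level with it; the furniture and walls round the work are solid. World frame = base frame: x ahead of the robot, y to its left, z up, the work surface at z = 0. Lengths are in m, angles in rad, forces in N, time in s.
With the tool pointing down it reaches from about 0.35 to 0.85 m from the base axis. Payload 8.1 kg.
Tool frame: the origin (TCP) lies at the centre of the arm's flange, where the gripper is bolted on; the fingertips stand 186 mm ahead of it and the grasp point (between the pads) lies 167 mm ahead of it (robot.grasp_offset is the distance from the TCP to the grasp point, in m); z points along the fingers, y is the line along which they close (so a half turn about z gives the same grasp; the last joint's range is limited). The gripper opens to 93 mm and grips with 3 to 60 N. Pads are 15 mm wide; open, the fingers measure 128 mm over their backs; the gripper's body (75 mm by 188 mm) begins 65 mm behind the grasp point.
Start: joints at [-1.326, 0.13, 1.488, -0, 1.523, -0.085], TCP at [0.194, -0.568, 0.405] pointing down, gripper open.
Joint ranges: [-2.96, 2.96], [-0.89, 2.26], [0.02, 2.5], [-1.34, 4.48], [0, 2.73], [-2.66, 2.66]. Speed limits (rad/s): [2.39, 2.39, 2.79, 3.14, 3.14, 3.14].

INTERFACE

Orientations are given as a rotation vector (axis times angle).
In Python, from plant import robot gives the robot as it stands.
- The arm moves only by the tool drive_tool, never from a script. Its argument "moves" is one flat list of numbers, 7 for each row, row after row: the finger opening in mm, from 0 to 93, then the shift along the tool's x, y, z in mm, then the turn, a rotation vector about the tool's x, y, z in degrees. A call has 1 to 8 rows; each row shifts and turns the commanded pose from where the row before left it, along the tool's axes as they then stand; what a row does not reach is not made up. A row lasts 1/10 s, in which the tool goes at most 50 mm and 8.59 degrees, less where a joint would pass 70% of its speed; a pose out of reach is approached as far as the arm can. A call is refused whole if a number of a shift passes 50 or a number of a turn 8.59, either way. A call with a gripper value outside its range is refused whole. The fingers move at their own pace and stop on an object; "grip_force" is the grip in N (left out, the last holds). Time passes only in rows, so rows that do not move let the fingers close. It gives the time, the measured TCP pose, the force, the opening and the grip force at its end, in the units of the state.
- robot.read_state(): the state, without advancing time (a new reading comes with each control period).
- robot.read_camera(name): name is "scene" or "top" or "wrist"; returns a dict with "color" (480x640x3 uint8, red, green, blue), "depth" (480x640 float32, m along the optical axis (not along the pixel's ray), 0 where there is no reading), "mtx" (3x3 intrinsics, pixels), "R" (3x3) and "t" (3): a world point X has camera coordinates R X + t. Camera axes: x right, y down, z forward; pixel columns grow to the right and rows downward; lengths in m; the calibration is good to about 2 mm. A picture is of the moment at which its call begins.
- robot.close_job(): hands the job in; it is judged then, once.
The state is a dict: "t": time; "q": joint angles; "dq": joint speeds; "joint_torque": joint torques, N m; "tool_pos": TCP position; "orientation": TCP orientation; "force": force on the tool from outside, world axes, zero at the start; "wrist_torque": the same for the moment, N m; "opening": finger opening in m; "gripper_force": force on a finger pad.
Only numpy, scipy, OpenCV 4.12 (cv2) and the standard library are available. Lean on these libraries where they do the work, as an engineer would, in place of code of your own. Each camera call takes 0.05 s, during which the arm holds its last target. There are 200 camera calls.

TASK

Get the bench filler ready for the balm-jar run: first turn the selector knob on top to the three-dot setting so that it clicks in. Then take the black cross bar of the spring-return plunger, pull it out until its pointer is level with the little index clip on the scale rail, and keep holding it there - finish with the bar still in your grip, as I am about to fit the seal. Leave the clip where it is set and don't disturb the jars, bottle, cap and tamper standing around.

Things in the scene. Friction and masses are not known exactly. Their poses are not given: they have to be found in the camera images.
- filler: bench filler fixed to the table, turned by up to 0.5 rad: base plate 245 x 165 x 8 mm, grey housing 104 x 110, 100 high, outlet pipe 29 mm out of its left side at 55 high. Origin: on the table under the housing's centre. x points to its back; the plunger is at its front (-x); +y is its left, where the scale rail (22 wide, top 38 high) runs at y 0.068, x -0.065 to -0.175.
- selector (a joint): angle of the selector, rad, growing counter-clockwise from above; 0 when its pointed end points along the filler's +x. Spring detents hold it at -0.9 (one dot), -0.3 (two), 0.3 (three), 0.9 (four); stops at -1 and 1. Between settings it takes up to about 0.15 N m, then snaps into the next; it stays when let go.
- selector_grip (a point): on the selector's vertical axis, 134 mm above the table, where to grip; its x axis is the pointing direction. Black upright bar 44 mm long along that direction, 14 thick, 112 to 143 above the table, with a pointed end and a white line on top at that end, on a round skirt 44 across. The setting dots are raised on the dial plate round it (radius 42, plate top 104 high).
- pull_bar: the plunger with its black cross bar (round, 16 mm thick, 88 long along the filler's y) and, at the bar's left end, the pointer bracket. It slides along the filler's -x from home (start) to an end stop at 75 mm; a spring pulls it home with 4.5 N plus 1.2 N for each 10 mm drawn. Its origin is the filler's origin shifted by the draw, not on the bar; use bar_grip.
- bar_grip (a point): middle of the cross bar, 90 mm above the table, at home 58 mm in front of the housing. Pinch from above, one finger in front of the bar and one behind. A 16 mm post under the middle joins it to the plunger rod (12 thick, axis 50 above the table), which runs back into a gland standing 16 mm out of the housing.
- pointer_tip (a point): tip of the pointer that moves with the bar, beside the rail, 43 mm above the table, 30 mm behind the bar's axis, 55 mm to the left of its middle.
- clip_tip (a point): tip of the index clip on the scale rail, facing the pointer. The clip is a steel saddle 12 mm wide with a small black thumb screw, top 52 mm above the table, set by friction (8 N) somewhere 28 to 48 mm in front of the pointer's home place. The pointer is level with it when both have the same x in the filler's frame.
- bottle: amber lotion bottle with ribbed cap, 58 mm across, 143 high, standing to the right of the filler. Origin at the centre of its underside.
- balm_jar: amber jar with cream screw lid, 59 mm across, 66 high, standing to the right of the pull bar. Origin at the centre of its underside.
- salve_jar: small amber jar with cream lid, 43 mm across, 44 high, standing to the left of the scale rail. Origin at the centre of its underside.
- cap: loose cream bottle cap, 31 mm across, 18 high, lying to the left of the filler's housing. Origin at the centre of its underside.
- tamper: wooden-handled tamper, 42 mm across, 83 high, at the left near the table edge. Origin at the centre of its underside.

How it is judged:
On the way, in this order (a step that is already met when the one before it is completed fails the run):
1. the selector rests on the three-dot setting with the plunger still home (value of joint selector between 0.18 and 0.42 rad and velocity of joint selector below 0.1 rad/s and distance of bar_grip from where it was at the start of the episode below 0.02 m), for 0.3 s.
2. the fingers hold the bar drawn out with the pointer level with the clip (x of pointer_tip in the frame of clip_tip between -0.004 and 0.004 m and contact force between the fingers and pull_bar above 2 N), for 0.3 s.
At the end, for the whole second after the job is handed in: the selector is within 0.12 rad of the three-dot setting; the fingers press on the cross bar with more than 2 N and hold it still with the pointer within 4 mm of level with the clip, through the last second; the clip has moved less than 4 mm from where it was set (all of step 2 and value of joint selector between 0.18 and 0.42 rad and distance of clip_tip from where it was at the start of the episode below 0.004 m and linear speed of pull_bar below 0.01 m/s); the arm keeps its last pose, push and grip.
It fails at once if the plunger is drawn out before the selector is on the three-dot setting (distance of bar_grip from where it was at the start of the episode above 0.02 m and (value of joint selector below 0.18 rad or value of joint selector above 0.42 rad)).
It fails at once if a bystander is shifted by more than 25 mm or knocked over (distance of any of bottle, balm_jar, salve_jar, cap, tamper from where it was at the start of the episode above 0.025 m or angle between any of bottle, balm_jar, salve_jar, cap, tamper's own z axis and vertical above 0.5 rad).
It also fails if it takes over 54 s, if anything falls off the work surface, if the arm or the gripper's body presses on something with over 40 N, if the wrist force passes 120 N, or if a joint passes its speed limit or range.

## Working session

There is one attempt and no reset: what is moved stays moved. The work goes in short steps, Python scripts to look and compute and a tool call to move; the robot and the scene stay as the last step left them, time stands still between calls to the robot, and variables do not carry over. Pictures are saved under pics/ and viewed, at most 10 in all, crops included, and the job is handed in when it is done.

Besides the shell and the picture viewer there is one more tool, called after "Emit:" in YAML: its name, and indented under it one key for each argument. drive_tool: Moves the arm, as the interface text tells. Its arguments: {"type":"object","properties":{"moves":{"type":"array","items":{"type":"number"}},"grip_force":{"type":"number"}},"required":["moves"]}

```bash
ls; mkdir -p pics; python3 - <<'E'
from plant import robot
import cv2,numpy as np
for n in("top","scene"):
    c=robot.read_camera(n); cv2.imwrite(f"pics/{n}0.png",c["color"][:,:,::-1]); np.savez(f"{n}0.npz",**c)
    print(n,c["mtx"].round(1).tolist(),c["R"].round(3).tolist(),c["t"].round(3).tolist(),(c["depth"]>0).mean())
s=robot.read_state();print(s["t"],s["tool_pos"],s["orientation"])
E
```

```text
pics
top [[608.4, 0.0, 323.7], [0.0, 608.4, 245.5], [0.0, 0.0, 1.0]] [[-0.008, -1.0, -0.006], [-0.995, 0.009, -0.095], [0.095, 0.005, -0.995]] [0.062, 0.557, 1.185] 0.9960091145833333
scene [[463.1, 0.0, 317.0], [0.0, 463.1, 234.0], [0.0, 0.0, 1.0]] [[-0.702, -0.712, 0.02], [-0.473, 0.446, -0.76], [0.532, -0.543, -0.65]] [0.434, 0.309, 0.639] 0.9958984375
0.1 [ 0.1942803  -0.56746321  0.40376558] [-3.09733123e+00 -5.15391138e-01  2.10492059e-04]
```

View pics/top0.png

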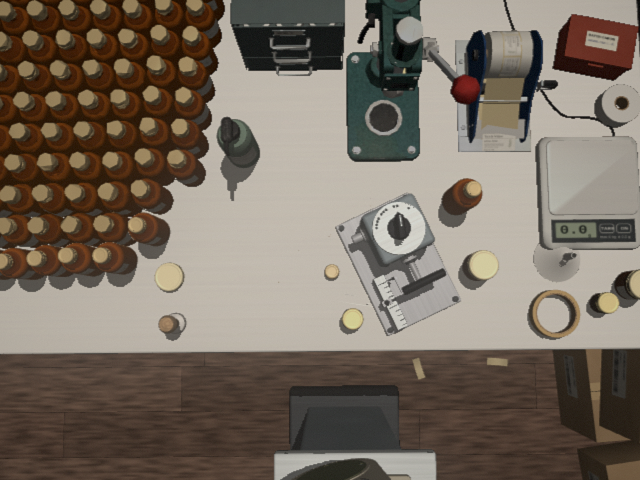

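View pics/scene0.png

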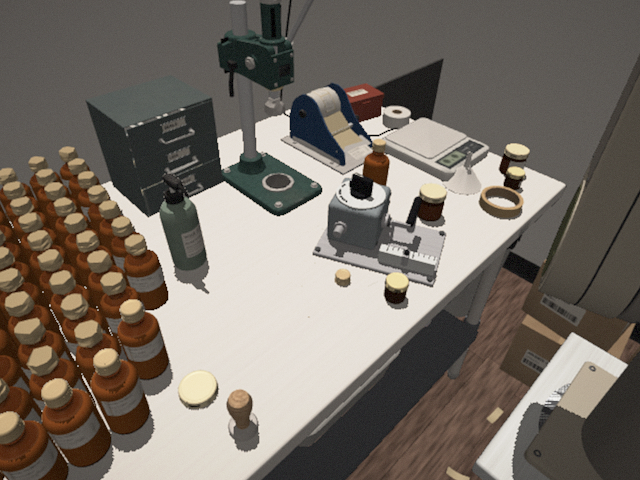

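The top view shows the filler's dial and knob at about (400,228), the black bar from (388,298) to (445,270), the rail at about (390,300), the salve jar at (352,319), the cap at (332,271), the balm jar at (482,265) and the bottle at (462,195). I'll measure these points next.

```bash
cat > h.py <<'E'
import numpy as np,cv2
def ray(c,uv,z):
    uv=np.atleast_2d(uv).astype(float)
    d=np.c_[uv,np.ones(len(uv))]@np.linalg.inv(c["mtx"]).T@c["R"]; o=-c["R"].T@c["t"]
    return o+d*((z-o[2])/d[:,2])[:,None]
def cloud(c):
    v,u=np.mgrid[:480,:640]; D=c["depth"]
    p=np.stack([(u-c["mtx"][0,2])/c["mtx"][0,0]*D,(v-c["mtx"][1,2])/c["mtx"][1,1]*D,D],-1)
    return (p-c["t"])@c["R"]
def proj(c,X):
    x=(np.atleast_2d(X)@c["R"].T+c["t"])@c["mtx"].T
    return x[:,:2]/x[:,2:]
def blob(m):
    n,l,s,ce=cv2.connectedComponentsWithStats(m.astype(np.uint8)); i=1+np.argmax(s[1:,4]); return l==i
def rect(P):  # centre, size, angle of long side
    (a,b),(w,h),an=cv2.minAreaRect((P[:,:2]*1000).astype(np.float32)); an=np.radians(an)
    if h>w: w,h,an=h,w,an+np.pi/2
    return np.array([a,b]).round(1),round(w,1),round(h,1),round((an+np.pi/2)%np.pi-np.pi/2,3)
E
python3 - <<'E'
from h import *
c=dict(np.load("top0.npz")); g=c["color"].max(2)
P=cloud(c)
def m(x0,x1,y0,y1,t=60):
    k=np.zeros_like(g,bool);k[y0:y1,x0:x1]=g[y0:y1,x0:x1]<t;return blob(k)
for nm,b,z in(("knob",(380,425,205,250),.143),("bar",(385,450,262,305),.098)):
    k=m(*b); v,u=np.nonzero(k); R=ray(c,np.c_[u,v],z); print(nm,k.sum(),rect(R),"depth z",np.percentile(P[k][:,2],[10,50,90]).round(3))
# dial plate white
hs=cv2.cvtColor(c["color"],cv2.COLOR_RGB2HSV)
k=np.zeros_like(g,bool);k[190:260,360:440]=(c["color"][190:260,360:440].min(2)>200)
k=blob(k);v,u=np.nonzero(k);h=cv2.convexHull(np.c_[u,v].astype(np.float32))
e=cv2.fitEllipse(h); print("dial",e,ray(c,e[0],.104).round(4))
corn=ray(c,[(336,228),(408,195),(460,300),(388,333)],.008);print(corn.round(3))
for nm,uv,z in(("salve",(352,319),.044),("cap",(332,271),.018),("balm",(482,265),.066),("bottle",(474,189),.143)): print(nm,ray(c,uv,z).round(3))
im=c["color"][185:340,320:500,::-1];cv2.imwrite("pics/top_crop.png",cv2.resize(im,None,fx=3.8,fy=3.8,interpolation=cv2.INTER_CUBIC))
E
```

```text
knob 174 (array([580.1, -80.5]), 45.7, 23.9, np.float64(0.104)) depth z [0.11  0.135 0.143]
bar 240 (array([ 483. , -128.8]), 83.7, 14.0, np.float64(-1.119)) depth z [0.093 0.096 0.099]
dial ((394.49041748046875, 218.1365203857422), (29.661409378051758, 49.21107864379883), 69.68315124511719) [[ 0.6006 -0.0764  0.104 ]]
[[ 0.595  0.032  0.008]
 [ 0.661 -0.116  0.008]
 [ 0.447 -0.215  0.008]
 [ 0.383 -0.07   0.008]]
salve [[0.412 0.003 0.044]]
cap [[0.507 0.041 0.018]]
balm [[ 0.514 -0.247  0.066]]
bottle [[ 0.647 -0.217  0.143]]
```

View pics/top_crop.png

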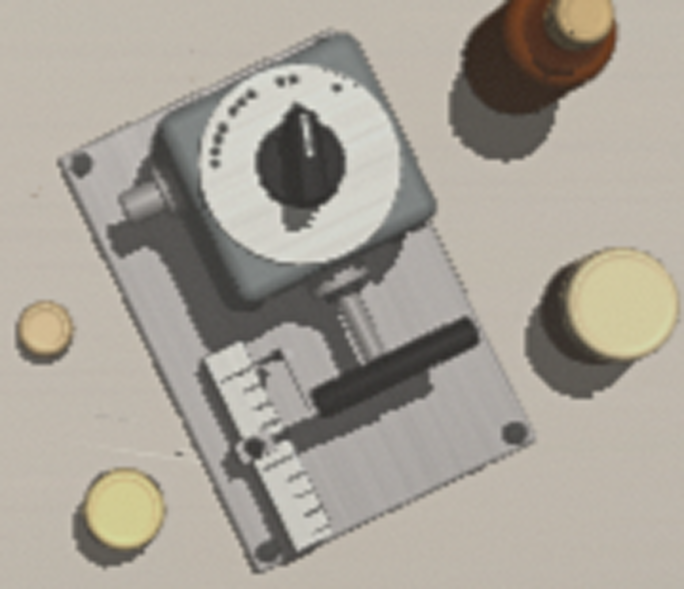

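Emit:
drive_tool:
  moves: [60,33,-21,0,0,0,0,60,33,-21,0,0,0,0,60,33,-21,0,0,0,0,60,33,-21,0,0,0,0,60,33,-21,0,0,0,0,60,33,-21,0,0,0,0,60,33,-21,0,0,0,0,60,33,-21,0,0,0,0]

```text
t: 0.9
tool_pos: [0.3903, -0.3217, 0.4044]
orientation: [-3.099, -0.515, 0.0]
force: [-0.3, -0.0, 0.3]
opening: 0.0599
gripper_force: 0.0
```

Emit:
drive_tool:
  moves: [60,33,-21,0,0,0,0,60,33,-21,0,0,0,0,60,33,-21,0,0,0,0,60,33,-21,0,0,0,0,60,33,-21,0,0,0,0,60,33,-21,0,0,0,0,60,0,0,0,0,0,5,60,0,0,0,0,0,5]

```text
t: 1.7
tool_pos: [0.5368, -0.1385, 0.404]
orientation: [-3.132, -0.242, 0.002]
force: [-0.6, -0.1, -0.0]
opening: 0.0598
gripper_force: 0.0
```

```bash
python3 - <<'E'
from plant import robot
from h import *
s=robot.read_state();print(s["t"],s["tool_pos"],s["orientation"],s["q"].round(2) if hasattr(s["q"],"round") else s["q"],s["force"])
c=robot.read_camera("wrist"); cv2.imwrite("pics/w1.png",c["color"][:,:,::-1]); np.savez("w1.npz",**c)
print(proj(c,[[.581,-.0806,.143],[.483,-.1288,.098]]),-c["R"].T@c["t"])
E
```

```text
1.7 [ 0.53676597 -0.13848096  0.40399978] [-3.13164732e+00 -2.42308175e-01  1.87326893e-03] [-0.34  0.01  1.62  0.    1.52  1.07] [-0.59745291 -0.07974749 -0.04318717]
[[234.83486964 172.1384352 ]
 [295.21701322 300.50114479]] [ 0.60892274 -0.12797458  0.38238625]
```

View pics/w1.png

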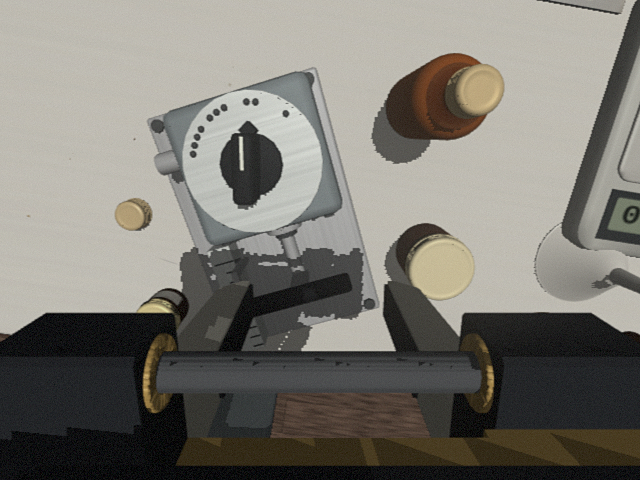

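The wrist picture shows the knob at (245,165), its pointed end up at the two-dot mark (250,101), and the dial centred near (253,162). Next I'll fix the dial centre and the filler's yaw from this view.

```bash
python3 - <<'E'
from h import *
c=dict(np.load("w1.npz"));P=cloud(c);I=c["color"]
V,U=np.mgrid[:480,:640]
roi=(U>150)&(U<350)&(V>70)&(V<245)
k=blob(roi&(I.min(2)>190)&(abs(P[...,2]-.104)<.006))
v,u=np.nonzero(k);R=ray(c,np.c_[u,v],.104);(x,y),r=cv2.minEnclosingCircle((R[:,:2]*1000).astype(np.float32));print("dial",x,y,r)
k=blob((U>200)&(U<300)&(V>110)&(V<225)&(I.max(2)<70));k&=P[...,2]>.137
v,u=np.nonzero(k);R=ray(c,np.c_[u,v],.143);print("knob top",k.sum(),rect(R))
k=(U>220)&(U<270)&(V>115)&(V<210)&(I.min(2)>150)&(P[...,2]>.135);k=blob(k)
v,u=np.nonzero(k);print("line",rect(ray(c,np.c_[u,v],.143)))
k=(roi|((U<370)&(U>150)&(V<250)))&(abs(P[...,2]-.1)<.007);v,u=np.nonzero(blob(k));print("housing",rect(ray(c,np.c_[u,v],.1)))
E
```

```text
dial 592.2138061523438 -88.31857299804688 47.74703598022461
knob top 1447 (array([583.5, -85.5]), 40.7, 31.7, np.float64(-0.432))
line (array([592.8, -83. ]), 18.8, 2.1, np.float64(0.136))
housing (array([584.4, -85.6]), 105.8, 100.2, np.float64(-1.137))
```

Emit:
drive_tool:
  moves: [50,27,-23.5,0,0,0,0,50,27,-23.5,0,0,0,0,50,0,0,0,0,0,0,50,0,0,20,0,0,0,50,0,0,20,0,0,0,50,0,0,0,0,0,0]

```text
t: 2.35
tool_pos: [0.581, -0.0853, 0.361]
orientation: [-3.13, -0.245, 0.01]
force: [-0.5, 0.4, -0.2]
opening: 0.05
gripper_force: 0.0
```

```bash
python3 - <<'E'
from plant import robot
from h import *
s=robot.read_state();p=np.array(s["tool_pos"]);print(s["t"],p,s["orientation"])
c=robot.read_camera("wrist"); np.savez("w2.npz",**c); I=c["color"];P=cloud(c)
cv2.imwrite("pics/w2.png",I[:,:,::-1]);V,U=np.mgrid[:480,:640]
print(proj(c,[[.583,-.0835,.143]]))
near=np.hypot(P[...,0]-.583,P[...,1]+.0835)<.04
k=blob(near&(I.min(2)>150)&(P[...,2]>.135)&(P[...,2]<.15));v,u=np.nonzero(k);print("line",rect(ray(c,np.c_[u,v],.143)))
k=blob(near&(P[...,2]>.139)&(P[...,2]<.148));v,u=np.nonzero(k);print("top",k.sum(),rect(ray(c,np.c_[u,v],.143)))
E
```

```text
2.35 [ 0.58095718 -0.08527761  0.36099069] [-3.13030225 -0.24505854  0.00954551]
[[315.15545627 272.11238015]]
line (array([592.8, -83. ]), 19.4, 2.1, np.float64(0.153))
top 1838 (array([584.3, -84.3]), 43.0, 13.6, np.float64(0.129))
```

View pics/w2.png

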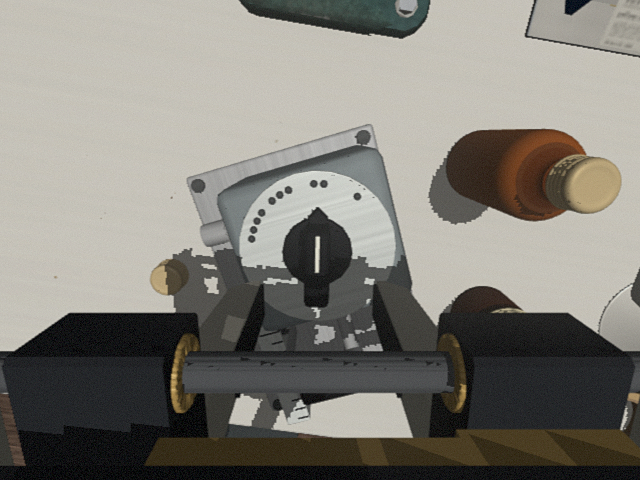

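The knob stands at (317,255), midway between the fingers and lined up with the tool's x axis. I'll descend and grip.

Emit:
drive_tool:
  moves: [50,3,0,20,0,0,0,50,0,0,20,0,0,0,50,0,0,19,0,0,0,50,0,0,0,0,0,0,0,0,0,0,0,0,0,0,0,0,0,0,0,0,0,0,0,0,0,0,0,0,0,0,0,0,0,0]
  grip_force: 25

```text
t: 3.2
tool_pos: [0.5856, -0.0848, 0.307]
orientation: [3.132, 0.244, 0.003]
force: [0.2, 0.4, -0.3]
opening: 0.0224
gripper_force: 0.0
```

Emit:
drive_tool:
  moves: [0,0,0,4,0,0,0,0,0,0,0,0,0,0,0,0,0,0,0,0,0,0,0,0,0,0,0,0]

```text
t: 3.6
tool_pos: [0.5857, -0.0837, 0.3028]
orientation: [-3.13, -0.244, -0.003]
force: [0.1, 6.9, 6.1]
opening: 0.0137
gripper_force: 25.0
```

Emit:
drive_tool:
  moves: [0,0,0,0,0,0,-6,0,0,0,0,0,0,-6,0,0,0,0,0,0,-6,0,0,0,0,0,0,-6,0,0,0,0,0,0,-6,0,0,0,0,0,0,-4.5,0,0,0,0,0,0,0,0,0,0,0,0,0,0]

```text
t: 4.4
tool_pos: [0.5852, -0.0825, 0.3028]
orientation: [-2.915, -1.162, -0.002]
force: [-5.0, 12.5, 10.5]
opening: 0.0141
gripper_force: 25.0
```

Emit:
drive_tool:
  moves: [50,0,0,0,0,0,0,50,0,0,0,0,0,0,50,0,0,0,0,0,0,50,0,0,-25,0,0,0,50,0,0,-30,0,0,0,50,0,0,-30,0,0,0,50,0,0,-20,0,0,0,50,0,0,0,0,0,0]

```text
t: 5.2
tool_pos: [0.5861, -0.0851, 0.4107]
orientation: [2.916, 1.159, 0.008]
force: [-0.1, -0.4, -0.6]
opening: 0.0495
gripper_force: 0.0
```

Emit:
drive_tool:
  moves: [50,0,0,0,0,0,-8,50,0,0,0,0,0,-8,50,0,0,0,0,0,-8,50,0,0,0,0,0,-8,50,0,0,0,0,0,-8,50,0,0,0,0,0,-8,50,0,0,0,0,0,-8,50,0,0,0,0,0,-8]

```text
t: 6.0
tool_pos: [0.585, -0.0848, 0.4048]
orientation: [-1.852, -2.535, 0.002]
force: [0.2, -0.0, -0.2]
opening: 0.0503
gripper_force: 0.0
```

Emit:
drive_tool:
  moves: [50,0,0,0,0,0,-8,50,0,0,0,0,0,0]

```text
t: 6.2
tool_pos: [0.585, -0.0848, 0.405]
orientation: [-1.675, -2.655, 0.001]
force: [-0.6, -0.2, 0.6]
opening: 0.0498
gripper_force: 0.0
```

```bash
python3 - <<'E'
from plant import robot
from h import *
s=robot.read_state();p=np.array(s["tool_pos"]);print(s["t"],p,s["orientation"])
o=s["orientation"];yaw=2*np.arctan2(o[1],o[0]);print("yaw",yaw)
c=robot.read_camera("wrist"); np.savez("w3.npz",**c); cv2.imwrite("pics/w3.png",c["color"][:,:,::-1])
c=robot.read_camera("top"); np.savez("t3.npz",**c); I=c["color"];P=cloud(c)
cv2.imwrite("pics/t3.png",cv2.resize(I[180:345,310:510,::-1],None,fx=3.5,fy=3.5,interpolation=cv2.INTER_CUBIC))
c=robot.read_camera("scene"); np.savez("s3.npz",**c); cv2.imwrite("pics/s3.png",cv2.resize(c["color"][160:310,300:470,::-1],None,fx=4,fy=4,interpolation=cv2.INTER_CUBIC))
E
```

```text
6.2 [ 0.58501202 -0.08479765  0.40499573] [-1.67504946e+00 -2.65544836e+00  1.28629879e-03]
yaw -4.267107151774967
```

View pics/w3.png

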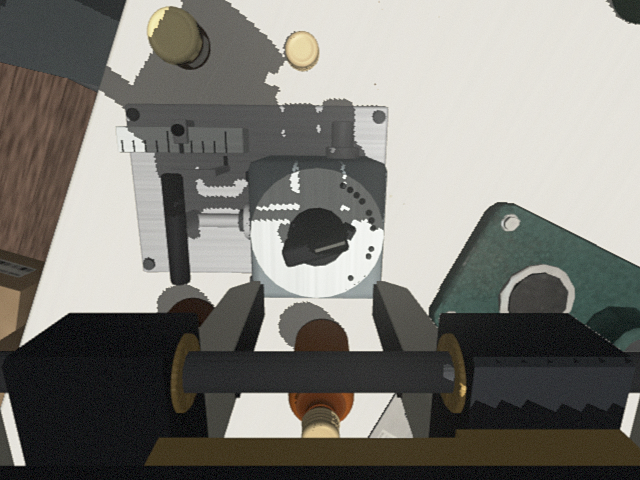

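The wrist picture shows the knob at (318,240) pointing towards the dots, the bar from (173,177) to (180,282), the clip screw at (178,130) and the pointer tip near (222,170). Next come the knob angle, the bar and the clip.

```bash
python3 - <<'E'
from h import *
c=dict(np.load("w3.npz"));I=c["color"];P=cloud(c);V,U=np.mgrid[:480,:640]
O=np.array([.5843,-.0843]);
near=np.hypot(P[...,0]-O[0],P[...,1]-O[1])<.03
k=blob(near&(I.min(2)>110)&(P[...,2]>.137)&(P[...,2]<.15));v,u=np.nonzero(k);print("line",k.sum(),rect(ray(c,np.c_[u,v],.143)))
k=blob(near&(P[...,2]>.139)&(P[...,2]<.148));v,u=np.nonzero(k);print("top",k.sum(),rect(ray(c,np.c_[u,v],.143)))
k=blob((P[...,2]>.090)&(P[...,2]<.101)&(U>150)&(U<195)&(V>165)&(V<295));v,u=np.nonzero(k);b=rect(ray(c,np.c_[u,v],.094));print("bar",k.sum(),b)
yaw=b[3]+np.pi/2;B=b[0]/1000;ex=np.array([np.cos(yaw),np.sin(yaw)]);ey=np.array([-ex[1],ex[0]])
print("yaw",yaw,"knob in frame of bar",(O-B)@ex,(O-B)@ey)
k=blob((I.max(2)<45)&(U>165)&(U<192)&(V>118)&(V<142));v,u=np.nonzero(k);s=ray(c,np.c_[u,v],.05).mean(0)
print("screw",k.sum(),s,np.median(P[k][:,2]),"rel bar",(s[:2]-B)@ex,(s[:2]-B)@ey)
print("mid-rail pts rel:",[(uv,((ray(c,uv,.043)[0,:2]-B)@ex).round(4),((ray(c,uv,.043)[0,:2]-B)@ey).round(4)) for uv in((222,170),(228,155),(178,140),(216,175))])
x0,y0,x1,y1=100,90,300,240
cv2.imwrite("pics/w3c.png",cv2.resize(cv2.convertScaleAbs(I[y0:y1,x0:x1,::-1],alpha=1.6),None,fx=4,fy=4,interpolation=cv2.INTER_CUBIC))
E
```

```text
line 55 (array([590.3, -78. ]), 18.4, 1.4, np.float64(0.747))
top 1281 (array([582.8, -83.5]), 42.9, 13.8, np.float64(0.736))
bar 2190 (array([ 485.8, -129.3]), 88.2, 16.1, np.float64(-1.133))
yaw 0.43779632679489655 knob in frame of bar 0.1082877870534266 -0.0010025841968333837
screw 117 [ 0.44643799 -0.06404959  0.05      ] 0.04984556433097651 rel bar -0.007987135380265322 0.07578383458387347
mid-rail pts rel: [((222, 170), np.float64(0.0254), np.float64(0.0425)), ((228, 155), np.float64(0.0313), np.float64(0.0553)), ((178, 140), np.float64(-0.0106), np.float64(0.0674)), ((216, 175), np.float64(0.0199), np.float64(0.0382))]
```

View pics/w3c.png

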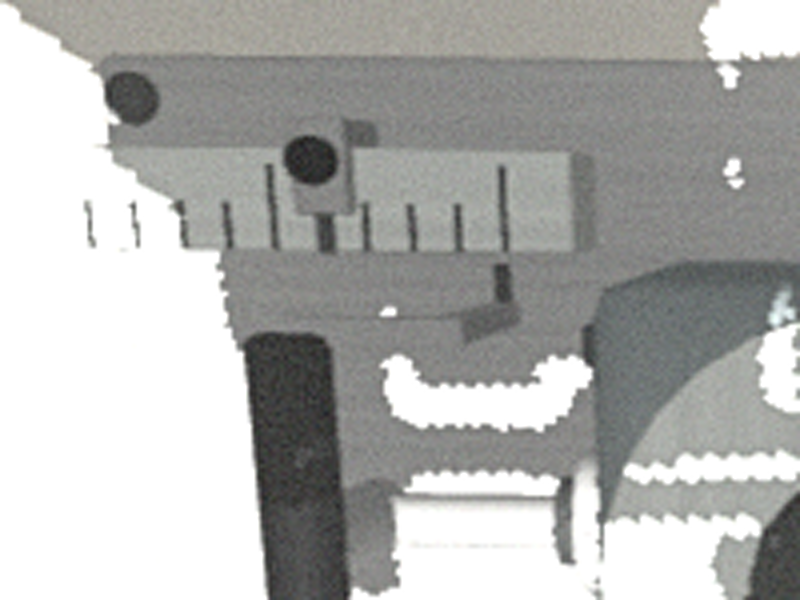

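The crop shows the clip's black tip at full-picture pixel (182,148) and the pointer tip at (226,156), about 3.8 ticks (roughly 38 mm) apart.

```bash
python3 - <<'E'
from h import *
c=dict(np.load("w3.npz"));P=cloud(c)
px=lambda x,y:(100+(x-1.5)/4,90+(y-1.5)/4)
for yaw in(.438,.45):
    e=np.array([np.cos(yaw),np.sin(yaw)])
    t=ray(c,px(503,275),.043)[0,:2];
    for z in (.040,.043): print(yaw,z,"draw",(t-ray(c,px(327,234),z)[0,:2])@e)
    k=[ray(c,px(x,y),.038)[0,:2]@e for x,y in((90,225),(272,205),(365,228),(503,210))];print("ticks",np.diff(k), "screw", (t-[.44644,-.06405])@e)
for p in((327,234),(503,275),(310,225)):
    u,v=map(round,px(*p));print(P[v,u])
tcp=np.array([.5850,-.0848]);yt=2.016;d=np.array([.4855,-.1292])-tcp
print("tool dx,dy",d@[np.cos(yt),np.sin(yt)],d@[np.sin(yt),-np.cos(yt)])
E
```

```text
0.438 0.04 draw 0.03815698086856254
0.438 0.043 draw 0.03712517714264599
ticks [0.03979941 0.01969102 0.03009055] screw 0.03683567822014125
0.45 0.04 draw 0.038055308605806325
0.45 0.043 draw 0.037022679259471135
ticks [0.03984997 0.01963337 0.03013605] screw 0.036552525570467766
[ 0.45195907 -0.07800428  0.04207452]
[ 0.48926591 -0.06946958  0.04280493]
[ 0.44675629 -0.07873691  0.03716521]
tool dx,dy 0.0027768300004629223 -0.10892152778559676
```

Emit:
drive_tool:
  moves: [50,1,-36,0,0,0,0,50,1,-36,0,0,0,0,50,1,-37,0,0,0,0,50,0,0,0,0,0,0,50,0,0,30,0,0,0,50,0,0,30,0,0,0,50,0,0,0,0,0,0]

```text
t: 7.05
tool_pos: [0.4843, -0.1281, 0.3424]
orientation: [-1.678, -2.647, 0.002]
force: [-0.7, -0.3, -1.0]
opening: 0.05
gripper_force: 0.0
```

```bash
python3 - <<'E'
from plant import robot
from h import *
s=robot.read_state();p=np.array(s["tool_pos"]);print(s["t"],p,s["orientation"])
c=robot.read_camera("wrist"); np.savez("w4.npz",**c); I=c["color"];P=cloud(c)
cv2.imwrite("pics/w4.png",I[:,:,::-1])
near=np.hypot(P[...,0]-.4855,P[...,1]+.1292)<.05
k=blob(near&(P[...,2]>.088)&(P[...,2]<.102));v,u=np.nonzero(k);b=rect(ray(c,np.c_[u,v],.094));print("bar",k.sum(),b)
E
```

```text
7.05 [ 0.48425479 -0.12806092  0.34235244] [-1.67820278e+00 -2.64745068e+00  2.08305301e-03]
bar 3714 (array([ 483.3, -126.7]), 94.1, 33.5, np.float64(-1.369))
```

View pics/w4.png

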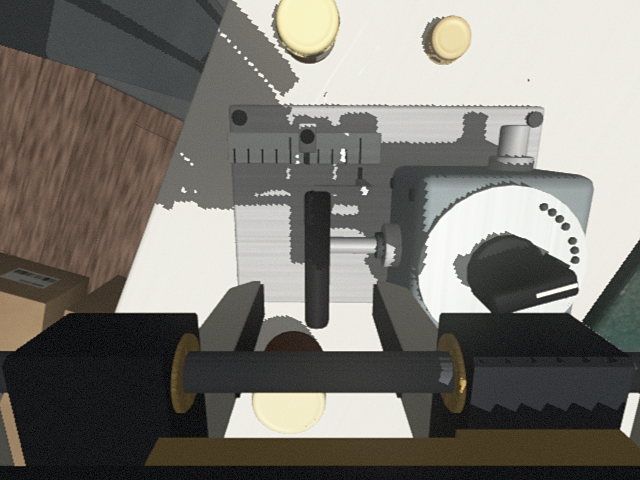

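The bar lies centred between the fingers at column 317, with the fingers clear of the housing and jars. I'll descend and grip.

Emit:
drive_tool:
  moves: [50,0,0,25,0,0,0,50,0,0,25,0,0,0,50,0,0,22,0,0,0,50,0,0,10,0,0,0,50,0,0,0,0,0,0,50,0,0,0,0,0,0]

```text
t: 7.7
tool_pos: [0.4863, -0.1289, 0.2664]
orientation: [1.678, 2.654, 0.001]
force: [0.3, -0.1, 0.2]
opening: 0.0499
gripper_force: 0.0
```

Emit:
drive_tool:
  moves: [0,0,0,0,0,0,0,0,0,0,0,0,0,0,0,0,0,0,0,0,0,0,0,0,0,0,0,0,0,0,0,0,0,0,0,0,0,0,0,0,0,0]
  grip_force: 40

```text
t: 8.3
tool_pos: [0.4841, -0.1296, 0.2649]
orientation: [-1.677, -2.652, 0.007]
force: [-14.9, -5.1, 11.7]
opening: 0.015
gripper_force: 40.0
```

Emit:
drive_tool:
  moves: [40,0,0,0,0,0,0,40,0,0,0,0,0,0,40,0,0,7,0,0,0,40,0,0,0,0,0,0,40,0,0,0,0,0,0]

```text
t: 8.8
tool_pos: [0.4853, -0.1285, 0.2572]
orientation: [-1.678, -2.655, 0.0]
force: [0.3, 0.6, -1.1]
opening: 0.0397
gripper_force: 0.0
```

Emit:
drive_tool:
  moves: [0,0,0,0,0,0,0,0,0,0,0,0,0,0,0,0,0,0,0,0,0,0,0,0,0,0,0,0,0,0,0,0,0,0,0,0,0,0,0,0,0,0]
  grip_force: 40

```text
t: 9.4
tool_pos: [0.484, -0.1296, 0.2577]
orientation: [-1.677, -2.652, 0.007]
force: [-14.1, -5.3, 9.8]
opening: 0.0149
gripper_force: 40.0
```

Emit:
drive_tool:
  moves: [0,0,-7,0,0,0,0,0,0,-7,0,0,0,0,0,0,-7,0,0,0,0,0,0,-7,0,0,0,0,0,0,-7,0,0,0,0,0,0,0,0,0,0,0,0,0,0,0,0,0,0,0,0,0,0,0,0,0]

```text
t: 10.2
tool_pos: [0.4543, -0.1433, 0.2578]
orientation: [1.678, 2.654, 0.004]
force: [8.0, 4.2, -5.1]
opening: 0.0149
gripper_force: 40.0
```

```bash
python3 - <<'E'
from plant import robot
from h import *
s=robot.read_state();p=np.array(s["tool_pos"]);print(s["t"],p,s["force"],"tcp drawn",-(p[:2]-[.484,-.1296])@[np.cos(.445),np.sin(.445)])
c=robot.read_camera("wrist"); np.savez("w5.npz",**c); I=c["color"]
uv=proj(c,[[.4520,-.0765,.042]])[0];print(uv)
x0,y0=(np.round(uv)-[80,60]).astype(int);x0=max(x0,0);y0=max(y0,0);print(x0,y0)
cv2.imwrite("pics/w5c.png",cv2.resize(cv2.convertScaleAbs(I[y0:y0+120,x0:x0+160,::-1],alpha=1.6),None,fx=5,fy=5,interpolation=cv2.INTER_CUBIC))
E
```

```text
10.2 [ 0.45431211 -0.14325191  0.25778101] [ 7.96602762  4.1645133  -5.11711668] tcp drawn 0.03267317847471132
[369.31382208 158.5954914 ]
289 99
```

View pics/w5c.png

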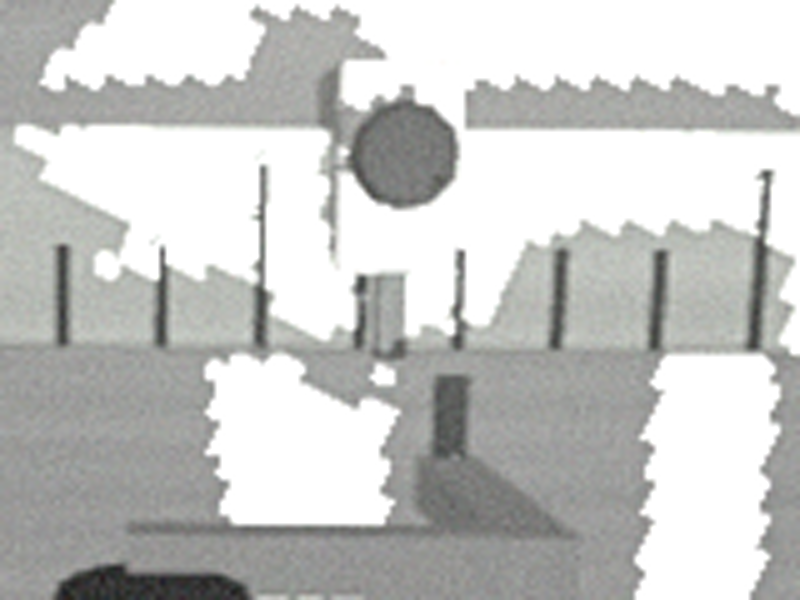

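The crop shows the pointer tip at crop column 451 and the clip tip at column 388, with tick spacing 99 px, so about 6 mm are left.

```bash
python3 - <<'E'
from h import *
c=dict(np.load("w5.npz"));P=cloud(c);e=np.array([np.cos(.445),np.sin(.445)])
px=lambda x,y:(289+(x-2)/5,99+(y-2)/5)
for z in(.040,.043):
    a=ray(c,px(388,350),z)[0,:2];b=ray(c,px(451,380),.043)[0,:2];print((b-a)@e,a,b)
for p in((388,335),(451,400)):
    u,v=map(round,px(*p));print(P[v,u])
E
```

```text
0.005928186809430312 [ 0.45312232 -0.08148353] [ 0.45963822 -0.08137465]
0.006304910815823876 [ 0.45268539 -0.08144252] [ 0.45963822 -0.08137465]
[ 0.45210721 -0.08037175  0.04240097]
[ 0.46078573 -0.08324696  0.04269748]
```

Emit:
drive_tool:
  moves: [0,0,-3,0,0,0,0,0,0,-3,0,0,0,0,0,0,0,0,0,0,0,0,0,0,0,0,0,0,0,0,0,0,0,0,0,0,0,0,0,0,0,0,0,0,0,0,0,0]

```text
invalid input at $.moves: expected a multiple of 7 numbers
```

```bash
python3 - <<'E'
from plant import robot
from h import *
s=robot.read_state();p=np.array(s["tool_pos"]);print(s["t"],p,s["force"],s["gripper_force"],"tcp drawn",-(p[:2]-[.484,-.1296])@[np.cos(.445),np.sin(.445)])
c=robot.read_camera("wrist"); np.savez("w6.npz",**c); I=c["color"]
x0,y0=np.round(proj(c,[[.4525,-.0815,.042]])[0]).astype(int)-[80,60];print(x0,y0)
cv2.imwrite("pics/w6c.png",cv2.resize(cv2.convertScaleAbs(I[y0:y0+120,x0:x0+160,::-1],alpha=1.2),None,fx=5,fy=5,interpolation=cv2.INTER_CUBIC))
E
```

```text
10.25 [ 0.45432529 -0.14324302  0.25775794] [ 8.27352295  3.28687361 -5.02019149] 40.00859409570694 tcp drawn 0.032657453189902465
286 108
```

View pics/w6c.png

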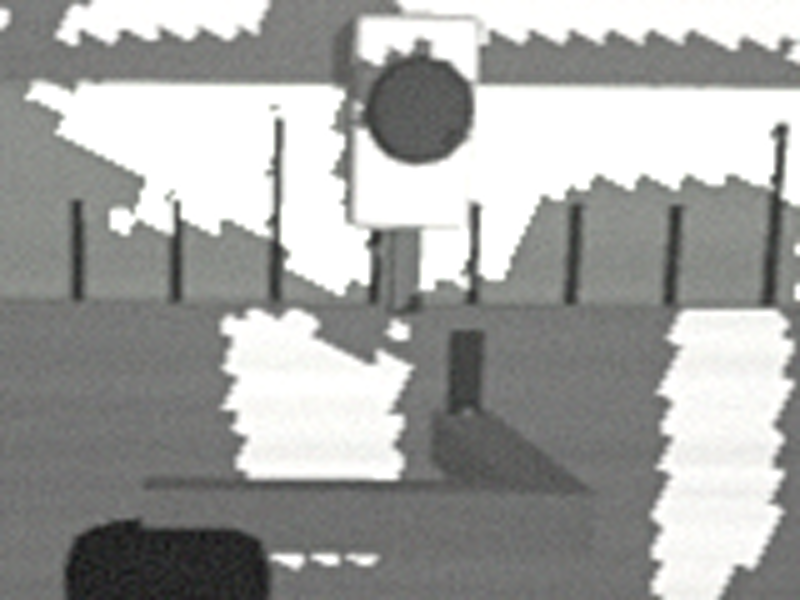

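The move was refused because I miscounted the numbers, so nothing moved. The picture confirms the same 6 mm gap: clip tip at crop column 404, pointer tip at 466.

Emit:
drive_tool:
  moves: [0,0,-3,0,0,0,0,0,0,-3,0,0,0,0,0,0,0,0,0,0,0,0,0,0,0,0,0,0,0,0,0,0,0,0,0,0,0,0,0,0,0,0]

```text
t: 10.9
tool_pos: [0.449, -0.1457, 0.2578]
orientation: [1.678, 2.654, 0.004]
force: [7.8, 3.8, -4.6]
opening: 0.0151
gripper_force: 40.0
```

```bash
python3 - <<'E'
from plant import robot
from h import *
s=robot.read_state();p=np.array(s["tool_pos"]);print(s["t"],p,s["force"],s["gripper_force"],"tcp drawn",-(p[:2]-[.484,-.1296])@[np.cos(.445),np.sin(.445)])
c=robot.read_camera("wrist"); I=c["color"];P=cloud(c);e=np.array([np.cos(.445),np.sin(.445)]);f=np.array([-e[1],e[0]])
# pointer tip box & clip tip in filler-aligned window: dark pixels at z .043
V,U=np.mgrid[:480,:640];R=ray(c,np.c_[U.ravel(),V.ravel()],.043).reshape(480,640,3)[...,:2]
C=np.array([.4525,-.0815]);X=(R-C)@e*1000;Y=(R-C)@f*1000;g=I.max(2)
# column profile (darkness along filler x) for rows of Y; print small map
for y in range(12,-14,-2):
    print("%4d"%y,' '.join("%3d"%np.mean(g[(abs(X-x)<.5)&(abs(Y-y)<1)]) for x in range(-10,13)))
print("     ",' '.join("%3d"%x for x in range(-10,13)))
# 6N selector and bar check
b=blob((P[...,2]>.104+.034)&(P[...,2]<.15)&(np.hypot(P[...,0]-.584,P[...,1]+.084)<.03));print(b.sum())
E
```

```text
10.9 [ 0.44901042 -0.14573757  0.25777897] [ 7.78500479  3.77198519 -4.63747314] 40.0099191069603 tcp drawn 0.03852851300017085
  12 243 243 240 188 113 167 222 222 224 226 227 230 231 229 231 230 222 226 240 219 158 193 226
  10 244 244 244 244 150 174 223 223 224 226 227 229 229 229 230 232 215 115 113 117 118 119 117
   8 245 245 246 246 241 178 212 180 185 183 186 186 213 219 218 204 169  61 112 121 120 120 120
   6 244 243 243 243 244 245 212  86  91  96 105 103 216 245 245 231 154  61 113 119 118 117 117
   4 243 243 244 243 243 245 245 123  93  91 106 104 201 245 245 241 116  62 115 116 114 115 116
   2 210 162 199 233 226 152 175  81  95  85 106 103 175 208 157 154  87  69 121 117 118 117 118
   0 105 104 103 109 104 103 102  82  97  82  95  70  86 106 104 106 100  77 104 106 107 105 105
  -2 103 103 103 179 192 113 102 102 104  98  92  94  94 101 102 103 102 103 102 103 102 101 101
  -4 105  99 101 105 107 100 102 103 104  74  56  58  67 100 103 103 103 103 102 102 102 102 103
  -6 210 192 171 197 199 112 100  99 102  71  57  59  67 100 101  99 101  99  99 100 101  99  99
  -8 215 215 216 217 180 122 103 102 103  77  57  57  71 104 102 104 103 103 102 103 103 102 103
 -10 209 208 208 209 209 140  97 100  92  81  62  62  65  89  97 100 102 101  99 101 101 101 101
 -12 211 210 210 208 139  97 100  99  77  73  78  79  78  78  77  81  95 100 100 101 101 100 101
      -10  -9  -8  -7  -6  -5  -4  -3  -2  -1   0   1   2   3   4   5   6   7   8   9  10  11  12Traceback (most recent call last):
  File "<stdin>", line 13, in <module>
  File "h.py", line 14, in blob
    n,l,s,ce=cv2.connectedComponentsWithStats(m.astype(np.uint8)); i=1+np.argmax(s[1:,4]); return l==i
                                                                       ~~~~~~~~~^^^^^^^^^
    return _wrapfunc(a, 'argmax', axis=axis, out=out, **kwds)
    return bound(*args, **kwds)
ValueError: attempt to get argmax of an empty sequence
```

```bash
python3 - <<'E'
from plant import robot
from h import *
for n in("top","scene"):
    c=robot.read_camera(n);P=cloud(c);k=(abs(P[...,2]-.143)<.004)&(np.hypot(P[...,0]-.584,P[...,1]+.084)<.03)
    if k.sum()>20: v,u=np.nonzero(k);print(n,k.sum(),rect(ray(c,np.c_[u,v],.143)))
s=robot.read_state();print(s["t"],s["tool_pos"],s["dq"],s["gripper_force"])
E
```

```text
top 167 (array([581.7, -83.5]), 42.1, 14.2, np.float64(0.766))
scene 103 (array([576.9, -77.4]), 42.7, 17.3, np.float64(0.822))
11.05 [ 0.44902536 -0.14571212  0.25775513] [-0.00062139 -0.00068697 -0.00084731 -0.00076697 -0.00141839  0.00085648] 40.00992715358734
```

The top view puts the knob at 0.766 − 0.445 ≈ 0.32 rad, which is the three-dot setting. The pointer is within about 1 mm of the clip and nothing is moving, so I'm handing in.

```bash
python3 -c "
from plant import robot
print(robot.close_job())"
```

```text
the job is handed in; nothing more can be done
None
```

I turned the selector to the three-dot setting and handed the job in with the bar still in the grip (40 N), drawn out so its pointer is within about 1 mm of level with the clip; the clip and bystanders were not touched on purpose, though I did not re-measure them at the end, and the judging result was not shown.

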